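Flip the second rocker of the ring-light option bank with a pen

ROBOT

A 6-joint arm with a two-finger parallel gripper is mounted at the origin on a cart in front of the work surface, level with it; the furniture and walls round the work are solid. World frame = base frame: x ahead of the robot, y to its left, z up, the work surface at z = 0. Lengths are in mm, angles in rad, forces in N, time in s.
With the tool pointing down it reaches from about 350 to 775 mm from the base axis. Payload 5.5 kg.
Tool frame: the origin (TCP) lies midway between the tips of the shut fingers; the grasp point (between the pads) lies 19 mm behind it; z points along the fingers, y is the line along which they close (so a half turn about z gives the same grasp; the last joint's range is limited). The gripper opens to 85 mm and grips with 20 to 120 N. Pads are 22 mm wide; open, the fingers measure 114 mm over their backs; the gripper's body (76 mm by 85 mm) begins 54 mm behind the grasp point. The pads swing forward as they close: fully open they stand 13 mm farther back than shut.
Start: joints at [1.066, 0.313, 0.046, 1.304, 0, 1.431], TCP at [205.167, 537.198, 199.623] pointing down, gripper open.
Joint ranges: [-2.76, 2.76], [-0.86, 1.69], [-1.03, 1.26], [-2.2, 2.34], [-1.47, 1.5], [-3.14, 3.14]. Speed limits (rad/s): [2.57, 2.57, 3.14, 3.14, 3.14, 3.14].

INTERFACE

Orientations are given as a unit quaternion [x, y, z, w].
In Python, from workcell import arm gives the robot as it stands. The module is installed in compiled form; this text tells all that it offers.
- The arm moves only by the tool servo_tool, never from a script. Its argument "motion" is a list of rows, each a list of 2 entries, a list of its own where there are three numbers: the shift along the tool's x, y, z each as a share of 0.3 m, from -1 to 1, then the turn about the tool's z as a share of 0.5 rad, from -1 to 1. A call has 1 to 20 rows; each row is the pose to reach, as a shift and turn from the pose commanded when the call began, along the tool's axes at that moment; what a row does not reach only later rows make up. A row lasts 1/8 s, in which the tool goes at most 62.5 mm and 10.7 degrees, less where a joint would pass 70% of its speed; a pose out of reach is approached as far as the arm can. A call with a number of a shift or a turn outside -1 to 1 is refused whole. A call with a gripper value outside its range is refused whole. "gripper" is the finger opening in mm, from 0 to 85.4, set as the call begins (left out, the last holds). The fingers move at their own pace and stop on an object; "squeeze" is the grip in N (left out, the last holds). Time passes only in rows, so rows that repeat a pose let the fingers close. It gives the time, the measured TCP pose, the force, the opening and the grip force at its end, in the units of the state.
- arm.observe(): the state, without advancing time (a new reading comes with each control period).
- arm.camera(name): name is "side" or "top" or "wrist"; returns the picture (384x512x3 uint8, red, green, blue); there is no depth.
- arm.get_calibration(name): a dict with "fov_y" (degrees; the focal length in pixels is half the picture's height over the tangent of half this angle, whatever the lens; pixels are square), "cx", "cy" (the principal point, pixels), "extrinsics" (4x4, takes a point from camera to world coordinates). Camera axes: x right, y down, z forward; pixel columns grow to the right and rows downward; lengths in mm; the calibration is good to about 2 mm. A picture is of the moment at which its call begins: read the wrist's pose just before it. get_calibration takes no time and is no camera call; for the wrist camera it gives the pose at the moment of the call.
- arm.close_job(): hands the job in; it is judged then, once.
The state is a dict: "time_s": time; "joints": joint angles; "joint_vel": joint speeds; "joint_efforts": joint torques, N m; "tcp_pos": TCP position; "eef_rot": TCP orientation; "force": force on the tool from outside, world axes, zero at the start; "moment": the same for the moment, N m; "opening": finger opening in mm; "gripper_force": force on a finger pad.
Only numpy, scipy, OpenCV 4.12 (cv2) and the standard library are available. Lean on these libraries where they do the work, as an engineer would, in place of code of your own. Each camera call takes 0.05 s, during which the arm holds its last target. There are 200 camera calls.

TASK

Pick up the black pen and use its tip to flip the second rocker from the round metal socket on the grey switch box: press its raised half (the far one, away from the robot) fully down. Touch the box only with the pen, leave the other three rockers as they are set, then lay the pen down flat on the bench and let go of it.

Things in the scene. Friction and masses are not known exactly. Their poses are not given: they have to be found in the camera images.
- pen: Slim black ballpoint pen lying on the bench, loose, about 25 g, 145 mm long (y), 12 mm wide with its thin wire clip (barrel 10 mm), 9 mm high. Origin: middle of its length, on its underside. The writing tip is at y = +72 mm, 4 mm up, tapering over the last 18 mm; the blunt push-button end and the clip are at -y.
- bank: Grey switch box fixed to the bench, 74 (x) x 174 (y) x 30 mm high. Origin: centre of its underside; x points away from the robot, turned up to 0.6 rad. Black rockers 1 to 4 at y = +28, 0, -28, -56 mm, counted from the round metal socket (diameter 22 mm, 15 mm tall) at y = +58 mm. Each is 20 mm wide (y), 40 mm long (x), pivots about y at x = 0, z = 34 mm; white bar on its far (+x) half.
- rocker_2 (a joint): Rocker to flip, second from the socket, over the box's origin. 0 rad: far half raised (it starts within 0.05); 0.56 rad: far half fully down. The far half spans box x = 0 to 20 mm; at x = 14 mm its top is 43 mm above the bench when raised, 35 mm when down. Pressing there takes about 2 N; it stays where it is left (friction, no spring).
- rocker_1 (a joint): Neighbour nearest the socket, same joint sense; starts with its far half down (0.51 to 0.56 rad). Leave it.
- rocker_3 (a joint): Third rocker, same joint sense; starts with its far half raised (0 to 0.05 rad). Leave it.
- rocker_4 (a joint): Fourth rocker, same joint sense; starts with its far half down (0.51 to 0.56 rad). Leave it.

How it is judged (in metres and radians):
On the way, in this order (a step that is already met when the one before it is completed fails the run):
1. the pen is picked up, its middle at least 40 mm above the bench (height (world z) of pen above 0.04 m), for 0.2 s.
2. the pen presses the second rocker over (joint beyond 0.45 rad with the pen on it) (value of joint rocker_2 above 0.45 rad and contact force between pen and bank above 0.2 N).
At the end, for the whole second after the job is handed in: The second rocker's far half is down (joint over 0.42 of 0.56 rad), the other three are still as they were set (rockers 1 and 4 over 0.36 rad, rocker 3 under 0.2 rad), and the pen lies flat on the bench (within 10 degrees of level, its origin within 20 mm of the bench top), released and at rest (value of joint rocker_2 above 0.42 rad and value of joint each of rocker_1, rocker_4 above 0.36 rad and value of joint rocker_3 below 0.2 rad and height (world z) of pen between -0.01 and 0.02 m and angle between pen's own y axis and vertical between 1.4 and 1.74 rad and linear speed of pen below 0.03 m/s); the robot touches nothing.
It fails at once if the gripper or arm touches the switch box with more than 1 N (only the pen may) (contact force between any of the fingers, the arm and bank above 1 N).
It fails at once if another rocker is flipped (rocker 1 or 4 under 0.28 rad, or rocker 3 over 0.28 rad) (value of joint any of rocker_1, rocker_4 below 0.28 rad or value of joint rocker_3 above 0.28 rad).
It also fails if it takes over 43 s, if anything falls off the work surface, if the arm or the gripper's body presses on something with over 40 N, if the wrist force passes 120 N, or if a joint passes its speed limit or range.

## Working session

There is one attempt and no reset: what is moved stays moved. The work goes in short steps, Python scripts to look and compute and a tool call to move; the robot and the scene stay as the last step left them, time stands still between calls to the robot, and variables do not carry over. Pictures are saved under pics/ and viewed, at most 10 in all, crops included, and the job is handed in when it is done.

Besides the shell and the picture viewer there is one more tool, called after "Request:" as name(argument=value, ...), one argument or row to a line, values as JSON. servo_tool: Moves the arm, as the interface text tells. Its arguments: {"type":"object","properties":{"motion":{"type":"array","items":{"type":"array"}},"gripper":{"type":"number"},"squeeze":{"type":"number"}},"required":["motion"]}

```bash
mkdir -p pics; python3 - <<'E'
from workcell import arm
import cv2
o=arm.observe(); print(o)
for n in("top","side"):
    im=arm.camera(n); cv2.imwrite(f"pics/{n}0.png",im[:,:,::-1]); c=arm.get_calibration(n); print(n,c)
E
```

```text
{'time_s': 0.0, 'joints': array([ 1.06642751e+00,  3.13958664e-01,  4.49842032e-02,  1.30358087e+00,
       -5.28037438e-06,  1.43118943e+00]), 'joint_vel': array([-0.00216395,  0.00096931, -0.00094261,  0.00046763,  0.00014999,
        0.00017753]), 'joint_efforts': array([-1.17487096e-03, -4.80625105e+01,  2.98533475e+01,  1.93056866e-02,
       -2.20772808e-04,  2.29602057e-05]), 'tcp_pos': array([204.86124541, 536.67345251, 198.73478601]), 'eef_rot': array([ 1.81371483e-01,  9.83414262e-01, -8.35136777e-04, -2.75815925e-04]), 'force': array([-0.98337068, -0.4021643 ,  0.26333457]), 'moment': array([-0.06561391,  0.02707452,  0.00770587]), 'gripper_force': 0.0, 'opening': 85.4720007427847}
top {'fov_y': 48.371716133386606, 'cx': 251.52729321542978, 'cy': 190.99266857652412, 'extrinsics': array([[-3.56003527e-05, -9.81368454e-01,  1.92135257e-01,
         3.45131559e+02],
       [-9.99855488e-01, -3.23137371e-03, -1.66901353e-02,
         9.12675549e+01],
       [ 1.70000331e-02, -1.92108085e-01, -9.81226519e-01,
         9.02433501e+02],
       [ 0.00000000e+00,  0.00000000e+00,  0.00000000e+00,
         1.00000000e+00]])}
side {'fov_y': 49.56411357951697, 'cx': 255.30880494762332, 'cy': 195.1339831174188, 'extrinsics': array([[ 9.84298964e-01, -1.03392917e-01,  1.43057518e-01,
         3.89198050e+02],
       [-1.76155720e-01, -5.24134701e-01,  8.33217845e-01,
        -6.23336728e+02],
       [-1.11674141e-02, -8.45335862e-01, -5.34118497e-01,
         5.12840634e+02],
       [ 0.00000000e+00,  0.00000000e+00,  0.00000000e+00,
         1.00000000e+00]])}
```

```bash
python3 - <<'E'
import cv2
a=cv2.imread("pics/top0.png"); cv2.imwrite("pics/top0b.png",cv2.resize(a,(800,600),interpolation=cv2.INTER_CUBIC))
E
```

```text
(no output)
```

View pics/top0b.png

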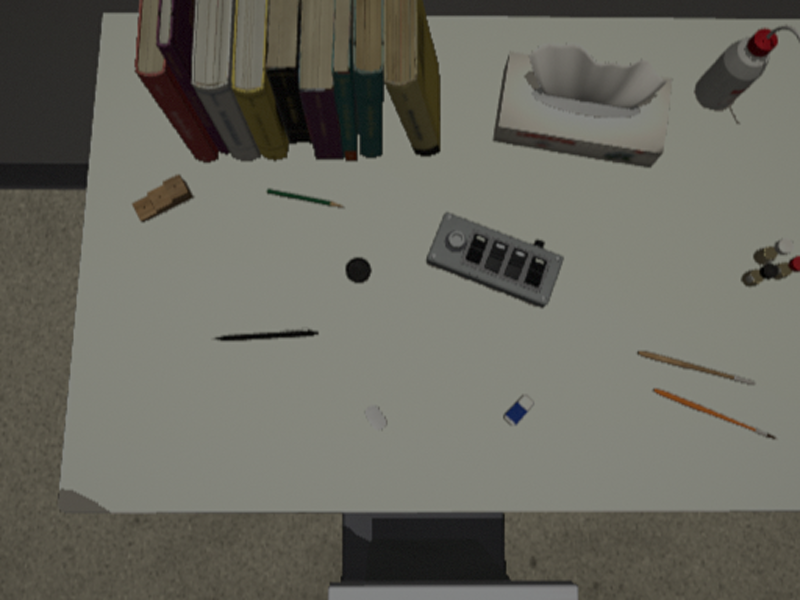

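View pics/side0.png

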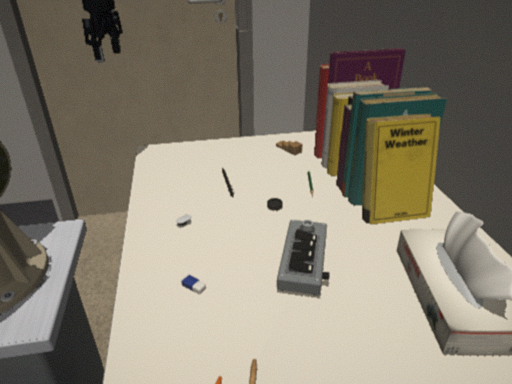

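```bash
cat > h.py <<'E'
import numpy as np
def ray(c,u,v,z):
    f=192/np.tan(np.radians(c['fov_y']/2)); E=np.array(c['extrinsics'])
    d=E[:3,:3]@np.array([(u-c['cx'])/f,(v-c['cy'])/f,1]); p=E[:3,3]
    return p+d*(z-p[2])/d[2]
def proj(c,P):
    f=192/np.tan(np.radians(c['fov_y']/2)); E=np.array(c['extrinsics'])
    q=E[:3,:3].T@(np.array(P,float)-E[:3,3]); return np.array([c['cx']+f*q[0]/q[2],c['cy']+f*q[1]/q[2]])
E
python3 - <<'E'
import cv2,numpy as np
a=cv2.imread("pics/top0.png")
p=cv2.resize(a[195:235,130:210],(800,400),interpolation=cv2.INTER_CUBIC)
p=np.clip(p*1.6,0,255).astype('uint8')
b=cv2.resize(a[130:200,265:370],(300,200),interpolation=cv2.INTER_CUBIC)
b=cv2.resize(a[132:198,268:364],(800,550),interpolation=cv2.INTER_CUBIC)
b=np.clip(b*1.6,0,255).astype('uint8')
cv2.imwrite("pics/pen.png",p);cv2.imwrite("pics/box.png",b)
E
```

```text
(no output)
```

View pics/pen.png

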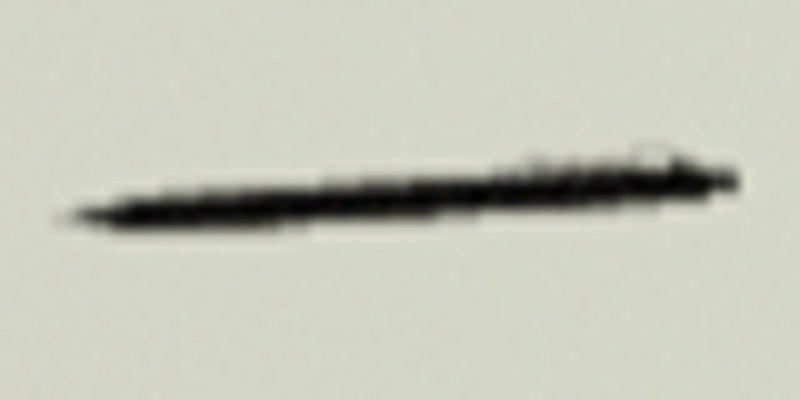

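View pics/box.png

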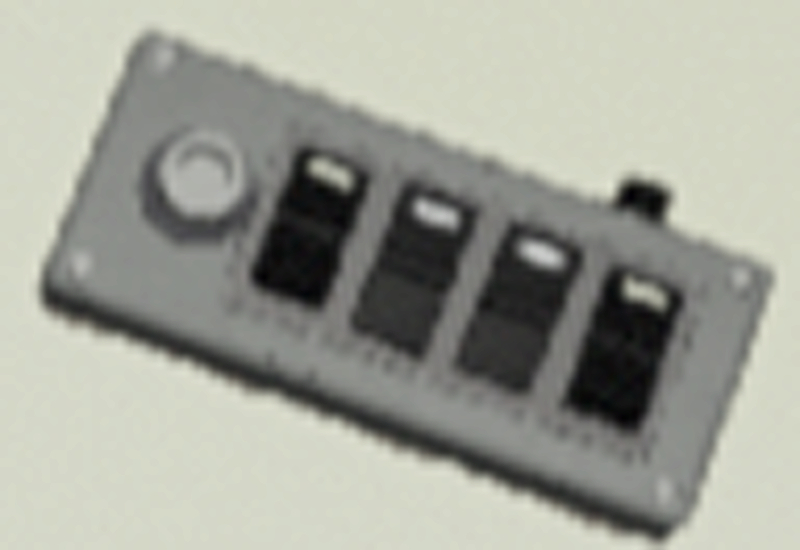

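```bash
python3 - <<'E'
from workcell import arm
from h import *
from scipy.optimize import least_squares
c=arm.get_calibration("top"); s=arm.get_calibration("side")
P=lambda x,y:(130+(x+.5)/10-.5,195+(y+.5)/10-.5)
B=lambda x,y:(268+(x+.5)*.12-.5,132+(y+.5)*.12-.5)
T=lambda x,y:((x+.5)*.64-.5,(y+.5)*.64-.5)
t=ray(c,*P(62,216),4.5);e=ray(c,*P(738,182),4.5);print("pen",t,e,np.linalg.norm(t-e),np.degrees(np.arctan2(*(t-e)[1::-1])))
# box fit: (model pt, crop pixel)
obs=[((37,87,30),(145,33)),((37,-87,30),(775,268)),((-37,-87,30),(675,530)),((-37,87,30),(45,290)),
 ((0,28,39),(310,228)),((0,0,39),(410,272)),((0,-28,39),(520,315)),((0,-56,39),(625,350)),((0,58,45),(205,170))]
def w(p,m):
    C,S=np.cos(p[2]),np.sin(p[2]); return np.array([p[0]+C*m[0]-S*m[1],p[1]+S*m[0]+C*m[1],m[2]])
f=lambda p:np.concatenate([proj(c,w(p,m))-B(*q) for m,q in obs])
r=least_squares(f,[450,0,-.36],loss='soft_l1');print("box",r.x);print(r.fun.reshape(-1,2).round(1))
for m in [(0,58,45),(0,0,39),(37,87,30),(37,-87,30),(-37,-87,30)]: print("side",m,proj(s,w(r.x,m)))
print("pen side",proj(s,t),proj(s,e))
for q in [(497,145),(580,155),(660,165),(440,152),(415,155)]: print("tissue/book",q,ray(c,*T(*q),0))
from scipy.spatial.transform import Rotation as R
print(R.from_quat(arm.observe()['eef_rot']).as_matrix().round(3))
E
```

```text
pen [466.1550697  319.91109427   4.5       ] [473.72221312 177.92483086   4.5       ] 142.18776549220692 93.05068657291228
box [572.40240745 -60.94437629 -12.94234703]
[[-0.7 -0.8]
 [ 0.6  0.3]
 [ 1.2  0.8]
 [-1.1 -0.5]
 [ 0.   0.1]
 [ 0.6 -0.3]
 [-0.  -0.7]
 [-0.  -0. ]
 [-0.5  1.2]]
side (0, 58, 45) [306.69267781 222.04387198]
side (0, 0, 39) [303.4357476  243.42345876]
side (37, 87, 30) [326.51311645 221.71143903]
side (37, -87, 30) [320.51721287 283.77796668]
side (-37, -87, 30) [275.40005703 277.81521197]
pen side [222.32871409 166.86575097] [232.45565447 195.57571056]
tissue/book (497, 145) [ 7.48794363e+02 -7.40609206e+01 -1.13686838e-13]
tissue/book (580, 155) [ 7.34282606e+02 -1.93865654e+02 -1.13686838e-13]
tissue/book (660, 165) [ 719.76412263 -309.11227589    0.        ]
tissue/book (440, 152) [737.41045775   8.61625525   0.        ]
tissue/book (415, 155) [ 7.32551374e+02  4.46851392e+01 -1.13686838e-13]
[[-0.934  0.357 -0.001]
 [ 0.357  0.934 -0.001]
 [ 0.    -0.002 -1.   ]]
```

```bash
cat >> h.py <<'E'
def to(x,y,z,yaw=None):
    "print shares for a move of measured TCP to x,y,z; yaw = angle of tool x (deg)"
    from workcell import arm
    from scipy.spatial.transform import Rotation as R
    o=arm.observe(); M=R.from_quat(o['eef_rot']).as_matrix()
    a=np.degrees(np.arctan2(M[1,0],M[0,0])); d=M.T@(np.array([x,y,z])-o['tcp_pos'])/300
    t=None if yaw is None else np.radians((a-yaw+180)%360-180)/.5
    print("t",o['time_s'],"tcp",o['tcp_pos'].round(1),"ax",a.round(2),"F",o['force'].round(2),"shift",d.round(4),"turn",t)
E
python3 -c "
from h import *
to(340,400,120,93.05)"
```

```text
t 0.1 tcp [204.9 536.7 198.8] ax 159.1 F [-0.06 -0.34 -1.08] shift [-0.5834 -0.2646  0.2629] turn 2.3055510813991322
```

Request:
servo_tool(
  motion=[
    [[-0.29, -0.13, 0.13], 0.5],
    [[-0.583, -0.265, 0.263], 1.0],
    [[-0.583, -0.265, 0.263], 1.0],
    [[-0.583, -0.265, 0.263], 1.0],
    [[-0.583, -0.265, 0.263], 1.0],
    [[-0.583, -0.265, 0.263], 1.0],
  ],
  gripper=45,
)

```text
time_s: 0.85
tcp_pos: [339.9, 401.5, 121.3]
eef_rot: [0.418, 0.908, 0.001, -0.0]
force: [-0.2, 0.5, 0.4]
opening: 45.2
gripper_force: 0.0
```

```bash
python3 -c "
from h import *
to(469.3,259.4,60,93.05)"
```

```text
t 0.85 tcp [339.9 401.5 121.3] ax 130.54 F [-0.24  0.52  0.41] shift [-0.6406  0.0197  0.2039] turn 1.3085903065412463
```

Request:
servo_tool(
  motion=[
    [[-0.641, 0.02, 0.2], 1.0],
    [[-0.641, 0.02, 0.2], 1.0],
    [[-0.641, 0.02, 0.2], 1.0],
    [[-0.641, 0.02, 0.2], 1.0],
    [[-0.641, 0.02, 0.2], 1.0],
    [[-0.641, 0.02, 0.2], 1.0],
  ],
)

```text
time_s: 1.6
tcp_pos: [468.8, 259.8, 61.4]
eef_rot: [0.629, 0.777, 0.0, -0.0]
force: [0.5, -0.7, -0.3]
opening: 45.3
gripper_force: 0.0
```

Request:
servo_tool(
  motion=[
    [[0, 0, 0], 0.31],
    [[0, 0, 0], 0.31],
    [[0, 0, 0], 0.31],
    [[0, 0, 0], 0.31],
  ],
)

```text
time_s: 2.1
tcp_pos: [469.3, 258.6, 60.9]
eef_rot: [0.688, 0.726, 0.0, 0.0]
force: [-0.1, -0.1, 0.8]
opening: 44.9
gripper_force: 0.0
```

```bash
python3 - <<'E'
from h import *
from workcell import arm
import cv2
c=arm.get_calibration("wrist"); im=arm.camera("wrist")
a=np.radians(93.05);d=np.array([np.cos(a),np.sin(a)]);ctr=np.array([469.9,248.9])
for k in (72.5,10.5,0,-72.5): print(k,proj(c,[*(ctr+k*d),4.5]).round(1))
to(469.3,259.4,3,93.05)
cv2.imwrite("pics/w1.png",im[:,:,::-1])
E
```

```text
72.5 [258.6 109.4]
10.5 [258.6 195.3]
0 [258.6 208.5]
-72.5 [258.6 291.2]
t 2.15 tcp [469.4 258.4  60.8] ax 93.01 F [-0.6  -0.72  0.2 ] shift [ 3.300e-03 -1.000e-04  1.928e-01] turn -0.001261626544142947
```

View pics/w1.png

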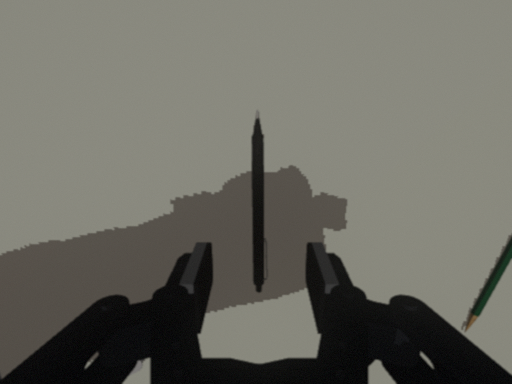

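Request:
servo_tool(
  motion=[
    [[0.003, 0, 0.08], 0],
    [[0.003, 0, 0.15], 0],
    [[0.003, 0, 0.18], 0],
    [[0.003, 0, 0.193], 0],
    [[0.003, 0, 0.193], 0],
    [[0.003, 0, 0.193], 0],
    [[0.003, 0, 0.193], 0],
  ],
)

```text
time_s: 3.02
tcp_pos: [469.9, 259.2, 3.4]
eef_rot: [0.689, 0.725, 0.001, 0.0]
force: [-0.2, 0.2, 0.2]
opening: 45.2
gripper_force: 0.0
```

Request:
servo_tool(
  motion=[
    [[0, 0, 0], 0],
    [[0, 0, 0], 0],
    [[0, 0, 0], 0],
    [[0, 0, 0], 0],
    [[0, 0, 0], 0],
    [[0, 0, 0], 0],
    [[0, 0, 0], 0],
    [[0, 0, 0], 0],
  ],
  gripper=0,
  squeeze=90,
)

```text
time_s: 4.03
tcp_pos: [469.5, 259.0, 2.8]
eef_rot: [0.689, 0.725, 0.0, -0.0]
force: [-0.2, 0.9, -0.9]
opening: 0.2
gripper_force: 0.0
```

```bash
python3 - <<'E'
from h import *
from workcell import arm
import cv2
im=arm.camera("wrist")[:,:,::-1]; s=arm.camera("side")[:,:,::-1]
b=cv2.resize(s[120:220,170:300],(520,400),interpolation=cv2.INTER_CUBIC)
x=np.vstack([im[100:384][:, :520]]); x=np.pad(x,((0,116),(0,0),(0,0)))
cv2.imwrite("pics/w2.png",cv2.resize(np.hstack([x,b[:400]]),(800,310)))
print(arm.observe()['opening'],arm.observe()['gripper_force'])
E
```

```text
-0.4003709792412602 0.0
```

View pics/w2.png

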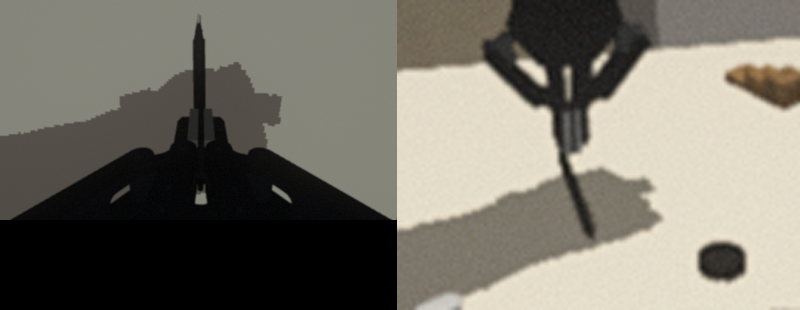

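Request:
servo_tool(
  motion=[
    [[0, 0, -0.05], 0],
    [[0, 0, -0.1], 0],
    [[0, 0, -0.1], 0],
    [[0, 0, -0.1], 0],
  ],
)

```text
time_s: 4.62
tcp_pos: [469.7, 259.1, 33.2]
eef_rot: [0.689, 0.725, 0.0, 0.0]
force: [-0.0, 0.4, 0.0]
opening: -0.2
gripper_force: 0.0
```

```bash
python3 - <<'E'
from h import *
from workcell import arm
import cv2
im=arm.camera("wrist")[:,:,::-1]; s=arm.camera("side")[:,:,::-1]
b=cv2.resize(s[130:210,190:270],(400,400),interpolation=cv2.INTER_CUBIC)
x=cv2.resize(im[100:300,160:360],(400,400),interpolation=cv2.INTER_CUBIC)
cv2.imwrite("pics/w3.png",np.clip(np.hstack([x,b])*1.5,0,255))
E
```

```text
[ WARN:0@1.361] global loadsave.cpp:1063 imwrite_ Unsupported depth image for selected encoder is fallbacked to CV_8U.
```

View pics/w3.png

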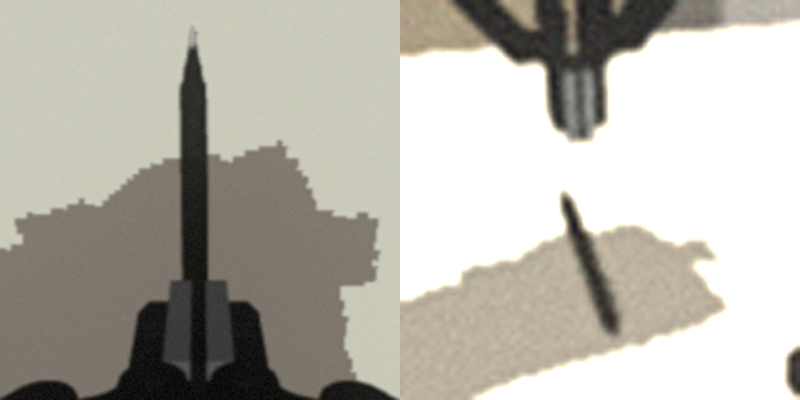

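```bash
python3 - <<'E'
from h import *
from workcell import arm
s=arm.get_calibration("side")
for z in (25,30,33,40,45,50): print(z,proj(s,[469.7,259.1,z]))
a=np.radians(93.05);d=np.array([np.cos(a),np.sin(a)]);ctr=np.array([469.9,248.9])
for k in (72.5,-72.5): print(k,proj(s,[*(ctr+k*d),4.5]).round(1))
E
```

```text
25 [226.09633726 171.00374552]
30 [225.99557263 169.19003722]
33 [225.93485631 168.09717655]
40 [225.7924277  165.53353912]
45 [225.69003873 163.69059348]
50 [225.58709958 161.8377448 ]
72.5 [222.2 166.6]
-72.5 [232.6 195.9]
```

```bash
python3 - <<'E'
from h import *
from workcell import arm
from scipy.spatial.transform import Rotation as R
c=arm.get_calibration("wrist");o=arm.observe();M=R.from_quat(o['eef_rot']).as_matrix();s=arm.get_calibration("side")
for dz in (0,-10,-19,-28,-40): p=o['tcp_pos']+M@[0,0,dz]; print(dz,proj(c,p).round(1),proj(s,p).round(1))
print((M.T@(c['extrinsics'][:3,3]-o['tcp_pos'])).round(1),(M.T@c['extrinsics'][:3,:3]).round(3))
E
```

```text
0 [258.5 227.3] [225.7 168.3]
-10 [258.5 234.7] [225.5 164.7]
-19 [258.5 242.1] [225.3 161.3]
-28 [258.5 250.3] [225.1 158. ]
-40 [258.4 262.6] [224.9 153.4]
[ 7.760e+01  1.000e-01 -1.744e+02] [[ 0.001 -0.951 -0.308]
 [ 1.     0.     0.001]
 [-0.    -0.308  0.951]]
```

Request:
servo_tool(
  motion=[
    [[0, 0.15, 0], 0],
    [[0, 0.15, 0.08], 0],
    [[0, 0.15, 0.13], 0],
    [[0, 0.15, 0.15], 0],
    [[0, 0.15, 0.16], 0],
    [[0, 0.15, 0.17], 0],
    [[0, 0.15, 0.17], 0],
    [[0, 0.15, 0.17], 0],
  ],
)

```text
time_s: 5.72
tcp_pos: [514.7, 261.4, -17.7]
eef_rot: [0.689, 0.725, 0.0, 0.0]
force: [0.6, -0.0, 0.0]
opening: 0.1
gripper_force: 0.0
```

Request:
servo_tool(
  motion=[
    [[0, 0, 0.01], 0],
    [[0, 0, 0.013], 0],
    [[0, 0, 0.013], 0],
  ],
)

```text
time_s: 6.1
tcp_pos: [514.3, 261.2, -22.2]
eef_rot: [0.689, 0.725, -0.0, -0.0]
force: [0.3, 1.2, -0.1]
opening: 0.1
gripper_force: 0.0
```

Request:
servo_tool(
  motion=[
    [[0, 0, 0.007], 0],
    [[0, 0, 0.007], 0],
  ],
)

```text
time_s: 6.35
tcp_pos: [514.2, 261.2, -24.4]
eef_rot: [0.689, 0.725, -0.0, -0.0]
force: [-0.3, -0.6, 0.3]
opening: 0.0
gripper_force: 0.0
```

Request:
servo_tool(
  motion=[
    [[0, 0, 0.007], 0],
    [[0, 0, 0.007], 0],
  ],
)

```text
time_s: 6.6
tcp_pos: [514.3, 261.2, -26.5]
eef_rot: [0.689, 0.725, -0.0, -0.0]
force: [-0.8, -0.4, -0.6]
opening: 0.2
gripper_force: 0.0
```

Request:
servo_tool(
  motion=[
    [[0, 0, 0.005], 0],
    [[0, 0, 0.005], 0],
  ],
)

```text
time_s: 6.85
tcp_pos: [514.4, 261.3, -27.9]
eef_rot: [0.689, 0.725, -0.0, -0.0]
force: [-0.7, -0.5, -0.4]
opening: -0.0
gripper_force: 0.0
```

Request:
servo_tool(
  motion=[
    [[0, 0, 0.005], 0],
    [[0, 0, 0.005], 0],
  ],
)

```text
time_s: 7.1
tcp_pos: [514.3, 261.3, -29.4]
eef_rot: [0.689, 0.725, -0.0, -0.0]
force: [0.1, -0.6, -0.1]
opening: 0.1
gripper_force: 0.0
```

```bash
python3 - <<'E'
from h import *
from workcell import arm
import cv2
s=arm.camera("side")[:,:,::-1];w=arm.camera("wrist")[:,:,::-1]
b=cv2.resize(s[140:200,200:260],(400,400),interpolation=cv2.INTER_CUBIC)
w=cv2.resize(w[100:300,160:360],(400,400))
cv2.imwrite("pics/s4.png",np.hstack([w,b]))
to(469.3,259.4,10,93.05)
E
```

```text
t 7.2 tcp [514.4 261.3 -29.3] ax 92.92 F [0.54 0.34 0.23] shift [ 0.0013 -0.1506 -0.131 ] turn -0.004427260566964887
```

View pics/s4.png

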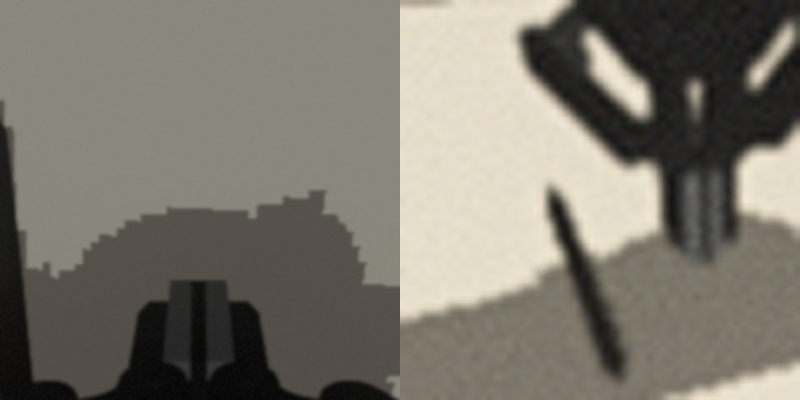

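Request:
servo_tool(
  motion=[
    [[0, 0, 0.005], 0],
    [[0, 0, 0.005], 0],
  ],
)

```text
time_s: 7.45
tcp_pos: [514.3, 261.3, -30.9]
eef_rot: [0.689, 0.725, -0.0, -0.0]
force: [0.8, -0.3, -0.4]
opening: -0.1
gripper_force: 0.0
```

Request:
servo_tool(
  motion=[
    [[0, 0, 0.005], 0],
    [[0, 0, 0.005], 0],
  ],
)

```text
time_s: 7.7
tcp_pos: [514.6, 261.4, -31.6]
eef_rot: [0.689, 0.725, 0.0, 0.0]
force: [-1.2, -1.0, 5.5]
opening: -0.4
gripper_force: 2.5
```

Request:
servo_tool(
  motion=[
    [[0, 0, -0.1], 0],
    [[0, -0.1, -0.11], 0],
    [[0.001, -0.15, -0.11], 0],
    [[0.001, -0.15, -0.11], 0],
    [[0.001, -0.15, -0.11], 0],
  ],
  gripper=40,
)

```text
time_s: 8.32
tcp_pos: [470.2, 259.5, 0.6]
eef_rot: [0.689, 0.725, 0.0, 0.0]
force: [0.1, -0.3, 1.0]
opening: 40.1
gripper_force: 0.0
```

```bash
python3 -c "
from h import *
to(469.3,259.4,-29.3,93.05)"
```

```text
t 8.325 tcp [470.2 259.5   0.6] ax 92.92 F [ 0.13 -0.26  1.01] shift [-0.0001 -0.0031  0.0996] turn -0.004433720119953816
```

Request:
servo_tool(
  motion=[
    [[0, -0.003, 0.05], 0],
    [[0, -0.003, 0.08], 0],
    [[0, -0.003, 0.099], 0],
    [[0, -0.003, 0.099], 0],
    [[0, -0.003, 0.099], 0],
  ],
)

```text
time_s: 8.95
tcp_pos: [468.8, 259.3, -28.9]
eef_rot: [0.689, 0.725, 0.0, 0.0]
force: [-0.0, -0.5, 0.0]
opening: 40.2
gripper_force: 0.0
```

Request:
servo_tool(
  motion=[
    [[0, 0, 0], 0],
    [[0, 0, 0], 0],
    [[0, 0, 0], 0],
    [[0, 0, 0], 0],
    [[0, 0, 0], 0],
    [[0, 0, 0], 0],
  ],
  gripper=0,
  squeeze=100,
)

```text
time_s: 9.7
tcp_pos: [469.0, 259.4, -28.3]
eef_rot: [0.689, 0.725, 0.001, 0.0]
force: [-1.5, -0.4, 5.2]
opening: 4.6
gripper_force: 98.8
```

Request:
servo_tool(
  motion=[
    [[0, 0, 0], 0],
    [[0, 0, 0], 0],
    [[0, 0, 0.008], 0],
    [[0, 0, 0.008], 0],
    [[0, 0, 0.008], 0],
  ],
  gripper=25,
)

```text
time_s: 10.32
tcp_pos: [468.4, 259.2, -31.6]
eef_rot: [0.689, 0.725, -0.0, -0.0]
force: [-0.2, -0.1, 0.1]
opening: 24.9
gripper_force: 0.0
```

Request:
servo_tool(
  motion=[
    [[0, 0, 0], 0],
    [[0, 0, 0], 0],
    [[0, 0, 0], 0],
    [[0, 0, 0], 0],
    [[0, 0, 0], 0],
  ],
  gripper=0,
  squeeze=60,
)

```text
time_s: 10.95
tcp_pos: [468.8, 259.4, -31.2]
eef_rot: [0.689, 0.725, 0.0, 0.0]
force: [-0.5, -0.7, 5.3]
opening: 7.0
gripper_force: 59.7
```

Request:
servo_tool(
  motion=[
    [[0, 0, 0], 0],
    [[0, 0, 0], 0],
    [[0, 0, 0.008], 0],
    [[0, 0, 0.008], 0],
    [[0, 0, 0.008], 0],
  ],
  gripper=25,
)

```text
time_s: 11.58
tcp_pos: [468.4, 259.2, -31.8]
eef_rot: [0.689, 0.725, 0.0, 0.0]
force: [-5.7, -2.6, 19.9]
opening: 25.4
gripper_force: 10.2
```

Request:
servo_tool(
  motion=[
    [[0, 0, 0], 0],
    [[0, 0, 0], 0],
    [[0, 0, 0], 0],
    [[0, 0, 0], 0],
    [[0, 0, 0], 0],
  ],
  gripper=0,
  squeeze=60,
)

```text
time_s: 12.2
tcp_pos: [470.6, 260.1, -31.2]
eef_rot: [0.689, 0.725, 0.002, 0.001]
force: [-2.8, -0.5, 18.6]
opening: 6.9
gripper_force: 63.9
```

```bash
cat > tip.py <<'E'
from h import *
from workcell import arm
import cv2,sys
im=arm.camera("wrist"); cv2.imwrite(f"pics/{sys.argv[1]}.png",im[:,:,::-1])
g=cv2.cvtColor(im,cv2.COLOR_RGB2GRAY).astype(int)
for r in range(20,240,8):
    row=g[r,190:330]; bg=np.median(row); k=np.where(row<0.55*bg)[0]
    print(r,int(bg),(k.min()+190,k.max()+190,len(k)) if len(k) else None,end=' | ')
o=arm.observe();print(o['tcp_pos'].round(1),o['opening'],o['gripper_force'],o['force'].round(1))
E
python3 tip.py a1
```

```text
20 134 None | 28 134 None | 36 134 None | 44 134 None | 52 134 None | 60 134 None | 68 134 None | 76 134 None | 84 134 None | 92 134 None | 100 135 None | 108 134 None | 116 135 None | 124 134 None | 132 134 None | 140 134 None | 148 134 (np.int64(255), np.int64(263), 9) | 156 134 (np.int64(254), np.int64(264), 11) | 164 134 (np.int64(252), np.int64(265), 14) | 172 134 (np.int64(250), np.int64(267), 18) | 180 134 (np.int64(250), np.int64(267), 18) | 188 134 (np.int64(250), np.int64(267), 18) | 196 133 (np.int64(250), np.int64(267), 18) | 204 132 (np.int64(250), np.int64(268), 19) | 212 81 (np.int64(249), np.int64(267), 19) | 220 81 (np.int64(249), np.int64(267), 19) | 228 81 (np.int64(249), np.int64(267), 19) | 236 80 (np.int64(249), np.int64(267), 19) | [470.6 260.1 -31.2] 7.381996190078371 63.92177892495965 [-3.  -1.1 18.2]
```

Request:
servo_tool(
  motion=[
    [[0, 0, -0.02], 0],
    [[0, 0, -0.04], 0],
    [[0, 0, -0.07], 0],
    [[0, 0, -0.1], 0],
    [[0, 0, -0.1], 0],
  ],
)

```text
time_s: 12.88
tcp_pos: [469.4, 259.5, -2.9]
eef_rot: [0.689, 0.725, 0.001, 0.0]
force: [-0.0, -0.0, -0.2]
opening: 6.7
gripper_force: 58.6
```

```bash
python3 tip.py a2
```

```text
20 136 None | 28 136 None | 36 136 None | 44 136 None | 52 136 None | 60 136 None | 68 136 None | 76 136 None | 84 136 None | 92 136 None | 100 136 None | 108 136 None | 116 136 None | 124 136 None | 132 136 None | 140 136 None | 148 136 (np.int64(255), np.int64(263), 9) | 156 136 (np.int64(253), np.int64(264), 12) | 164 136 (np.int64(252), np.int64(266), 15) | 172 136 (np.int64(250), np.int64(268), 19) | 180 135 (np.int64(250), np.int64(267), 18) | 188 135 (np.int64(250), np.int64(267), 18) | 196 83 (np.int64(250), np.int64(267), 18) | 204 82 (np.int64(249), np.int64(267), 19) | 212 82 (np.int64(249), np.int64(267), 19) | 220 82 (np.int64(249), np.int64(267), 19) | 228 81 (np.int64(249), np.int64(267), 19) | 236 81 (np.int64(249), np.int64(267), 19) | [469.  259.4  -3.4] 6.671343300657457 58.629270466044545 [-0.2 -0.8  0.4]
```

Request:
servo_tool(
  motion=[
    [[0, 0, -0.05], 0],
    [[0, 0, -0.12], -0.2],
    [[0, 0, -0.18], -0.4],
    [[0, 0, -0.21], -0.6],
    [[0, 0, -0.21], -0.8],
    [[0, 0, -0.21], -1.0],
    [[0, 0, -0.21], -1.0],
    [[0, 0, -0.21], -1.0],
  ],
  squeeze=90,
)

```text
time_s: 13.92
tcp_pos: [468.6, 259.3, 59.5]
eef_rot: [0.489, 0.872, 0.0, 0.0]
force: [0.7, -0.4, -0.5]
opening: 5.7
gripper_force: 90.8
```

Request:
servo_tool(
  motion=[
    [[0, 0, 0], -0.25],
    [[0, 0, 0], -0.5],
    [[0, 0, 0], -0.75],
    [[0, 0, 0], -1.0],
    [[0, 0, 0], -1.0],
    [[0, 0, 0], -1.0],
  ],
)

```text
time_s: 14.68
tcp_pos: [468.6, 259.3, 59.2]
eef_rot: [0.258, 0.966, 0.0, 0.0]
force: [-0.1, -0.1, -0.4]
opening: 5.5
gripper_force: 90.8
```

Request:
servo_tool(
  motion=[
    [[0, 0, 0], -0.25],
    [[0, 0, 0], -0.5],
    [[0, 0, 0], -0.75],
    [[0, 0, 0], -1.0],
    [[0, 0, 0], -1.0],
    [[0, 0, 0], -1.0],
  ],
)

```text
time_s: 15.42
tcp_pos: [468.5, 259.3, 59.2]
eef_rot: [0.011, 1.0, 0.0, 0.0]
force: [0.7, -0.0, 0.1]
opening: 5.9
gripper_force: 90.8
```

```bash
python3 -c "
from h import *
to(580,90,60,185.7)
to(646.2,-59.6,60,185.7)"
```

```text
t 15.425 tcp [468.5 259.3  59.2] ax 178.71 F [ 0.74 -0.01  0.06] shift [-0.3842 -0.5556 -0.0026] turn -0.24410784456933593
t 15.425 tcp [468.5 259.3  59.2] ax 178.71 F [ 0.74 -0.01  0.06] shift [-0.616  -1.0492 -0.0026] turn -0.24410784456933593
```

Request:
servo_tool(
  motion=[
    [[-0.08, -0.12, 0], -0.1],
    [[-0.19, -0.28, 0], -0.2],
    [[-0.3, -0.43, 0], -0.244],
    [[-0.384, -0.556, -0.003], -0.244],
    [[-0.384, -0.556, -0.003], -0.244],
    [[-0.384, -0.556, -0.003], -0.244],
  ],
)

```text
time_s: 16.18
tcp_pos: [579.9, 90.2, 59.8]
eef_rot: [-0.05, 0.999, 0.0, -0.001]
force: [-1.9, 0.4, -0.6]
opening: 5.4
gripper_force: 90.8
```

```bash
python3 -c "
from h import *
to(646.2,-59.6,60,185.7)"
```

```text
t 16.175 tcp [579.9  90.2  59.8] ax -174.24 F [-1.86  0.38 -0.59] shift [-0.1699 -0.5191 -0.0011] turn 0.0019741541276498344
```

Request:
servo_tool(
  motion=[
    [[-0.04, -0.12, 0], 0],
    [[-0.1, -0.3, 0], 0],
    [[-0.15, -0.45, 0], 0],
    [[-0.17, -0.519, 0], 0],
    [[-0.17, -0.519, 0], 0],
    [[-0.17, -0.519, 0], 0],
  ],
)

```text
time_s: 16.92
tcp_pos: [646.0, -57.5, 59.9]
eef_rot: [-0.052, 0.999, 0.001, -0.001]
force: [0.1, 1.4, -0.2]
opening: 5.6
gripper_force: 90.8
```

```bash
python3 - <<'E'
from h import *
from workcell import arm
import cv2
c=arm.get_calibration("wrist");w=arm.camera("wrist")[:,:,::-1]; s=arm.camera("side")[:,:,::-1]; cs=arm.get_calibration("side")
cv2.imwrite("pics/w5raw.png",w);cv2.imwrite("pics/s5raw.png",s)
o=arm.observe(); to(646.2,-59.6,10,185.7)
from scipy.spatial.transform import Rotation as R
M=R.from_quat(o['eef_rot']).as_matrix()
for n,x,z in(("tip",62,-35.7),("grip",0,-35.7),("tail",-83,-35.7)):
    p=o['tcp_pos']+M@[x,0,z];print(n,p.round(1),"wrist",proj(c,p).round(1),"side",proj(cs,p).round(1))
yaw=-.376
for m in [(0,0,39),(14,0,43),(20,10,45),(20,-10,45),(37,0,30)]:
    p=np.array([572.4+np.cos(yaw)*m[0]-np.sin(yaw)*m[1],-60.9+np.sin(yaw)*m[0]+np.cos(yaw)*m[1],m[2]]);print(m,p.round(1),"wrist",proj(c,p).round(1),"side",proj(cs,p).round(1))
a=cv2.resize(w[60:260,160:360],(400,400),interpolation=cv2.INTER_CUBIC)
b=cv2.resize(s[160:300,260:400],(400,400),interpolation=cv2.INTER_CUBIC)
cv2.imwrite("pics/c5.png",np.clip(np.hstack([a,b]).astype(float)*1.4,0,255).astype('uint8'))
E
```

```text
t 17.025 tcp [646.3 -57.5  60.1] ax -174.03 F [ 0.68 -0.06 -0.15] shift [ 0.0009 -0.0069  0.167 ] turn 0.009548632700077683
tip [584.7 -64.   95.8] wrist [262.3 130.1] side [312.5 217.8]
grip [646.3 -57.6  95.8] wrist [261.9 261.1] side [345.2 211.9]
tail [728.9 -48.9  95.7] wrist [261.4 393.4] side [387.2 204.2]
(0, 0, 39) [572.4 -60.9  39. ] wrist [268.8  96.6] side [303.4 243.4]
(14, 0, 43) [585.4 -66.   43. ] wrist [257.5 119.4] side [311.4 242.6]
(20, 10, 45) [594.7 -58.9  45. ] wrist [268.1 137.3] side [315.3 238.6]
(20, -10, 45) [587.3 -77.5  45. ] wrist [237. 121.] side [314.4 245.6]
(37, 0, 30) [606.8 -74.5  30. ] wrist [240.7 150.4] side [323.8 249.7]
```

View pics/c5.png

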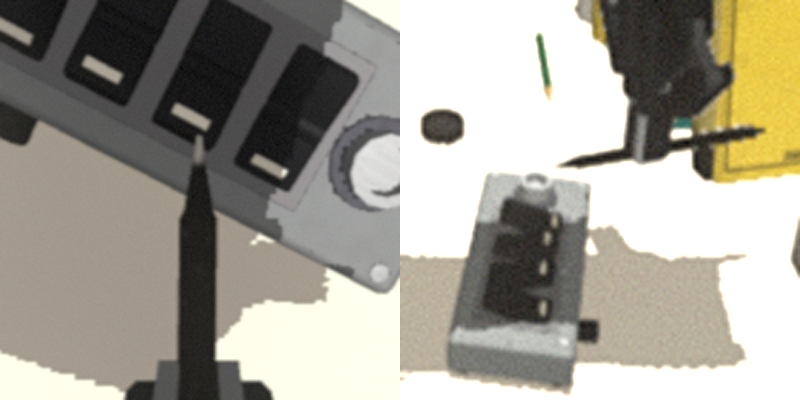

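Request:
servo_tool(
  motion=[
    [[0, -0.003, 0.05], 0],
    [[0, -0.003, 0.1], 0],
    [[0, -0.003, 0.14], 0],
    [[0, -0.003, 0.16], 0],
    [[0, -0.003, 0.16], 0],
    [[0, -0.003, 0.16], 0],
  ],
  squeeze=110,
)

```text
time_s: 17.77
tcp_pos: [647.6, -60.6, 12.5]
eef_rot: [-0.051, 0.999, -0.0, 0.0]
force: [0.6, -0.8, -0.2]
opening: 4.8
gripper_force: 108.5
```

Request:
servo_tool(
  motion=[
    [[0, 0, 0.01], 0],
    [[0, 0, 0.02], 0],
    [[0, 0, 0.02], 0],
  ],
)

```text
time_s: 18.15
tcp_pos: [646.9, -60.3, 5.8]
eef_rot: [-0.051, 0.999, 0.0, -0.0]
force: [0.5, 0.5, -0.0]
opening: 4.8
gripper_force: 108.5
```

Request:
servo_tool(
  motion=[
    [[0, 0, 0.008], 0],
    [[0, 0, 0.013], 0],
    [[0, 0, 0.013], 0],
  ],
)

```text
time_s: 18.52
tcp_pos: [647.0, -60.3, 2.0]
eef_rot: [-0.051, 0.999, 0.0, -0.0]
force: [0.4, -0.4, 0.0]
opening: 4.7
gripper_force: 110.3
```

Request:
servo_tool(
  motion=[
    [[0, 0, 0.004], 0],
    [[0, 0, 0.007], 0],
    [[0, 0, 0.007], 0],
  ],
)

```text
time_s: 18.9
tcp_pos: [647.1, -60.4, -0.0]
eef_rot: [-0.051, 0.999, 0.0, -0.0]
force: [-0.1, 0.8, 0.7]
opening: 4.4
gripper_force: 110.3
```

```bash
python3 - <<'E'
from h import *
from workcell import arm
import cv2
c=arm.get_calibration("wrist");w=arm.camera("wrist")[:,:,::-1]; s=arm.camera("side")[:,:,::-1]; cs=arm.get_calibration("side")
o=arm.observe(); to(646.2,-59.6,0,185.7)
from scipy.spatial.transform import Rotation as R
M=R.from_quat(o['eef_rot']).as_matrix()
for n,x,z in(("tip",62,-35.7),("grip",0,-35.7),("tail",-83,-35.7)):
    p=o['tcp_pos']+M@[x,0,z];print(n,p.round(1),"wrist",proj(c,p).round(1),"side",proj(cs,p).round(1))
yaw=-.376
for m in [(0,0,39),(14,0,43),(14,0,35),(14,-28,43),(37,0,30)]:
    p=np.array([572.4+np.cos(yaw)*m[0]-np.sin(yaw)*m[1],-60.9+np.sin(yaw)*m[0]+np.cos(yaw)*m[1],m[2]]);print(m,p.round(1),"wrist",proj(c,p).round(1),"side",proj(cs,p).round(1))
a=cv2.resize(w[60:260,160:360],(400,400),interpolation=cv2.INTER_CUBIC)
b=cv2.resize(s[190:300,280:390],(400,400),interpolation=cv2.INTER_CUBIC)
cv2.imwrite("pics/c6.png",np.clip(np.hstack([a,b]).astype(float)*1.4,0,255).astype('uint8'))
E
```

```text
t 19.0 tcp [ 6.472e+02 -6.040e+01  1.000e-01] ax -174.14 F [ 1.03 -0.41  1.  ] shift [0.0029 0.0029 0.0003] turn 0.005413086895638094
tip [585.5 -66.7  35.8] wrist [262.3 129.7] side [311.3 245.9]
grip [647.2 -60.4  35.8] wrist [261.8 260.7] side [342.8 239.7]
tail [729.7 -51.9  35.8] wrist [261.3 392.9] side [383.2 231.7]
(0, 0, 39) [572.4 -60.9  39. ] wrist [280.4  99.2] side [303.4 243.4]
(14, 0, 43) [585.4 -66.   43. ] wrist [264.2 132. ] side [311.4 242.6]
(14, 0, 35) [585.4 -66.   35. ] wrist [263.9 129.5] side [311.1 246.1]
(14, -28, 43) [575.1 -92.1  43. ] wrist [200.   98.3] side [310.  252.6]
(37, 0, 30) [606.8 -74.5  30. ] wrist [240.2 173.4] side [323.8 249.7]
```

View pics/c6.png

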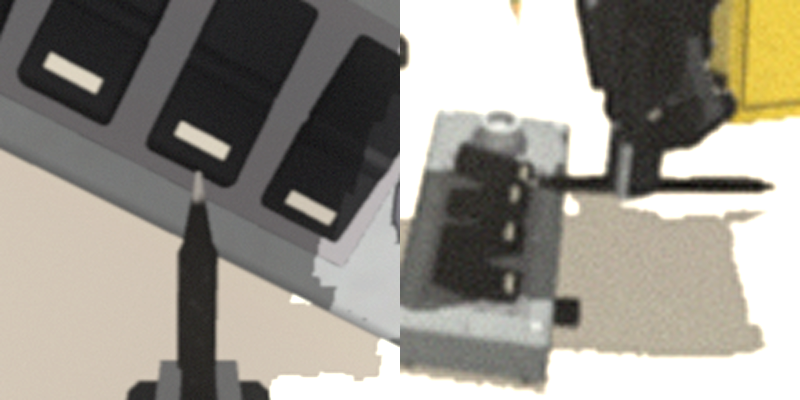

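Request:
servo_tool(
  motion=[
    [[0, 0, -0.1], 0],
    [[0, 0, -0.2], 0],
    [[0.13, 0.12, -0.2], 0],
    [[0.3, 0.29, -0.2], 0],
    [[0.45, 0.43, -0.2], 0],
    [[0.51, 0.488, -0.15], 0],
    [[0.51, 0.488, -0.05], 0],
    [[0.51, 0.488, -0.05], 0],
  ],
)

```text
time_s: 20.0
tcp_pos: [477.9, 70.0, 13.9]
eef_rot: [-0.051, 0.999, 0.0, -0.002]
force: [0.4, 0.1, -0.9]
opening: 4.5
gripper_force: 110.2
```

```bash
python3 tip.py a3; python3 -c "
from h import *
to(480,70,-30.9,185.7)"
```

```text
20 91 (np.int64(324), np.int64(325), 2) | 28 91 None | 36 91 None | 44 91 None | 52 91 None | 60 91 None | 68 91 None | 76 92 None | 84 92 None | 92 92 None | 100 92 None | 108 92 None | 116 92 None | 124 92 None | 132 92 None | 140 92 None | 148 92 None | 156 91 None | 164 91 (np.int64(255), np.int64(262), 8) | 172 91 (np.int64(253), np.int64(264), 12) | 180 91 (np.int64(252), np.int64(265), 14) | 188 91 (np.int64(249), np.int64(268), 20) | 196 91 (np.int64(249), np.int64(268), 20) | 204 91 (np.int64(249), np.int64(267), 19) | 212 91 (np.int64(249), np.int64(267), 19) | 220 91 (np.int64(249), np.int64(267), 19) | 228 91 (np.int64(249), np.int64(267), 19) | 236 91 (np.int64(249), np.int64(267), 19) | [479.4  69.7  15. ] 4.495925122731432 110.26142672169954 [ 0.5 -0.1 -0.5]
t 20.05 tcp [479.4  69.7  15. ] ax -174.14 F [ 0.47 -0.12 -0.47] shift [-0.0023  0.0007  0.1529] turn 0.005639688405671178
```

Request:
servo_tool(
  motion=[
    [[-0.002, 0, 0.06], 0],
    [[-0.002, 0, 0.11], 0],
    [[-0.002, 0, 0.14], 0],
    [[-0.002, 0, 0.152], 0],
    [[-0.002, 0, 0.152], 0],
    [[-0.002, 0, 0.152], 0],
  ],
  squeeze=30,
)

```text
time_s: 20.8
tcp_pos: [481.7, 69.5, -29.6]
eef_rot: [-0.051, 0.999, -0.0, 0.001]
force: [-1.5, -0.5, 5.9]
opening: 5.1
gripper_force: 110.5
```

Request:
servo_tool(
  motion=[
    [[0, 0, 0], 0],
    [[0, 0, 0], 0],
    [[-0.06, 0, 0], 0],
    [[-0.135, 0, 0], 0],
    [[-0.135, 0, 0], 0],
    [[-0.135, 0, 0], 0],
  ],
  gripper=28,
)

```text
time_s: 21.55
tcp_pos: [519.5, 73.9, -31.0]
eef_rot: [-0.051, 0.999, 0.0, -0.001]
force: [-0.9, 0.5, 0.6]
opening: 28.1
gripper_force: 0.0
```

```bash
python3 - <<'E'
from h import *
from workcell import arm
import cv2
to(520,74,-30.9,185.7)
c=arm.get_calibration("top"); w=arm.get_calibration("wrist")
im=arm.camera("top"); cv2.imwrite("pics/t7.png",im[:,:,::-1])
for n,k in (("tip",62),("tail",-83)):
    print(n,proj(c,[480+k*-.995,70+k*-.1,4.5]))
wi=arm.camera("wrist"); cv2.imwrite("pics/w7.png",wi[:,:,::-1])
g=cv2.cvtColor(wi,cv2.COLOR_RGB2GRAY).astype(int)
for r in range(20,240,12):
    row=g[r,190:330]; bg=np.median(row); k=np.where(row<0.55*bg)[0]
    print(r,int(bg),(int(k.min()+190),int(k.max()+190),len(k)) if len(k) else None,end=' | ')
tip=np.array([480-61.7,70-6.2,4.5]); print("tip pred wrist",proj(w,tip))
E
```

```text
t 21.55 tcp [519.5  73.9 -31. ] ax -174.14 F [-0.95  0.48  0.55] shift [-0.0016  0.0003 -0.0004] turn 0.005606550471773775
tip [257.3489481  239.09595809]
tail [250.45887416 172.06934494]
20 105 None | 32 105 None | 44 105 None | 56 105 None | 68 105 (255, 261, 7) | 80 105 (253, 263, 11) | 92 105 (250, 266, 17) | 104 105 (248, 267, 20) | 116 105 (248, 267, 20) | 128 105 (248, 267, 20) | 140 105 (248, 267, 20) | 152 105 (248, 267, 20) | 164 105 (248, 267, 20) | 176 105 (248, 266, 19) | 188 105 (248, 266, 19) | 200 105 (248, 266, 19) | 212 105 (248, 266, 19) | 224 104 (248, 266, 19) | 236 104 (248, 265, 18) | tip pred wrist [263.70089959  24.41770768]
```

```bash
python3 - <<'E'
from h import *
from workcell import arm
w=arm.get_calibration("wrist");o=arm.observe()['tcp_pos']
for r in (50,60,66,98,100): 
    p=ray(w,258,r,4.5); print(r,p.round(1),np.linalg.norm((p-o)[:2]).round(1))
# reference a1: tcp same height, x=62 tip
from scipy.spatial.transform import Rotation as R
E=w['extrinsics']
for r in (144,168,172): p=ray(w,258,r,4.5);print(r,np.linalg.norm((p-o)[:2]).round(1))
import cv2
im=cv2.imread("pics/w7.png",0).astype(int); print([(r,int(im[r,250:267].min())) for r in range(36,76,2)])
s=cv2.cvtColor(cv2.cvtColor(arm.camera("side"),cv2.COLOR_RGB2BGR),cv2.COLOR_BGR2GRAY).astype(int)
cs=arm.get_calibration("side")
for n,k in (("tip",62),("mid",-10),("tail",-83)):
    for z in (4.5,20,35): print(n,z,proj(cs,[480+k*-.995,70+k*-.1,z]).round(1))
for r in range(185,235,3): k=np.where(s[r,190:300]<70)[0]; print(r,(k+190).tolist() if len(k)<40 else (int(k.min()+190),int(k.max()+190),len(k)))
E
```

```text
50 [427.4  62.5   4.5] 92.7
60 [431.   62.9   4.5] 89.1
66 [433.2  63.1   4.5] 86.9
98 [445.4  64.4   4.5] 74.6
100 [446.2  64.5   4.5] 73.8
144 55.8
168 45.3
172 43.5
[(36, 102), (38, 104), (40, 103), (42, 103), (44, 103), (46, 104), (48, 90), (50, 86), (52, 84), (54, 84), (56, 84), (58, 79), (60, 71), (62, 56), (64, 34), (66, 22), (68, 21), (70, 22), (72, 21), (74, 21)]
tip 4.5 [212.8 227.8]
tip 20 [212.3 221.6]
tip 35 [211.8 215.5]
mid 4.5 [246.9 221.8]
mid 20 [246.7 215.7]
mid 35 [246.6 209.6]
tail 4.5 [280.2 215.9]
tail 20 [280.4 209.9]
tail 35 [280.5 203.9]
185 [250, 251, 252, 253, 254, 255, 256, 257, 258, 259, 260, 261, 262, 263, 264, 265, 266, 267, 268, 269, 270, 271, 272]
188 [250, 251, 252, 253, 254, 255, 256, 257, 258, 259, 260, 261, 262, 263, 264, 265, 266, 267, 268, 269, 270, 271]
191 [250, 251, 252, 253, 254, 255, 256, 257, 258, 259, 260, 261, 262, 263, 264, 265, 266, 267, 268, 269, 270, 271]
194 [252, 253, 254, 255, 256, 257, 258, 259, 260, 261, 262, 263, 264, 265, 266, 267, 268, 269, 270, 271]
197 [253, 254, 255, 256, 257, 258, 259, 260, 261, 262, 263, 264, 265, 266, 
[... 549 characters left out ...]
 267, 268, 269, 270, 271, 272, 273, 274, 275, 276, 277]
212 [254, 255, 256, 257, 258, 259, 260, 261, 262, 263, 264, 265, 266, 267, 268, 269, 270, 271, 272]
215 [254, 255, 256, 257, 261, 262, 263, 264, 265, 266, 267]
218 [257, 261, 262, 263, 264, 265, 266, 267, 268, 269, 270, 271, 272, 273, 274, 275, 276, 277, 278, 279, 280, 281]
221 [244, 245, 246, 247, 248, 249, 250, 251, 252, 253, 254, 255, 256, 257, 258, 261, 262, 263, 264, 265, 266, 267, 268]
224 [228, 229, 230, 231, 232, 233, 234, 235, 236, 237, 238, 239, 240, 241, 242, 243, 244, 245, 246, 247, 261, 262, 263, 264, 265, 266, 267]
227 [221, 222, 223, 224, 225, 226, 227, 228, 229, 290, 291]
230 [297, 298, 299]
233 [295, 296, 297, 298, 299]
```

Request:
servo_tool(
  motion=[
    [[-0.04, 0, 0], 0],
    [[-0.04, 0, 0], 0],
    [[-0.04, 0, 0], 0],
  ],
)

```text
time_s: 22.08
tcp_pos: [532.9, 75.1, -30.5]
eef_rot: [-0.051, 0.999, 0.0, -0.0]
force: [-0.3, 1.0, -0.5]
opening: 28.3
gripper_force: 0.0
```

Request:
servo_tool(
  motion=[
    [[0, 0, 0], 0],
    [[0, 0, 0], 0],
    [[0, 0, 0], 0],
    [[0, 0, 0], 0],
  ],
  gripper=9.5,
  squeeze=20,
)

```text
time_s: 22.58
tcp_pos: [532.7, 75.1, -30.5]
eef_rot: [-0.051, 0.999, 0.0, -0.0]
force: [0.5, -0.2, -0.7]
opening: 9.8
gripper_force: 17.2
```

Request:
servo_tool(
  motion=[
    [[0, 0, 0], 0],
    [[0, 0, 0], 0],
  ],
  gripper=10.3,
)

```text
time_s: 22.82
tcp_pos: [532.8, 75.1, -30.5]
eef_rot: [-0.051, 0.999, 0.0, 0.0]
force: [-0.4, -0.6, 0.8]
opening: 10.3
gripper_force: 8.1
```

Request:
servo_tool(
  motion=[
    [[0, 0, 0], 0],
    [[0, 0, -0.06], 0],
    [[0, 0, -0.13], 0],
    [[0, 0, -0.2], 0],
    [[0, 0, -0.27], 0],
    [[0, 0, -0.34], 0],
    [[0, 0, -0.4], 0],
    [[0, 0, -0.43], 0],
    [[0, 0, -0.43], 0],
  ],
  gripper=10.7,
)

```text
time_s: 23.95
tcp_pos: [533.3, 75.1, 98.9]
eef_rot: [-0.051, 0.999, 0.0, 0.001]
force: [-0.5, -0.2, -0.5]
opening: 11.2
gripper_force: 2.5
```

```bash
cat > side.py <<'E'
from h import *
from workcell import arm
import cv2,sys
o=arm.observe();t=o['tcp_pos'];cs=arm.get_calibration("side");im=arm.camera("side");cv2.imwrite(f"pics/{sys.argv[1]}.png",im[:,:,::-1])
g=cv2.cvtColor(im,cv2.COLOR_RGB2GRAY).astype(int)
print(t.round(1),o['opening'].round(1),o['gripper_force'].round(1))
L=float(sys.argv[2])
a=np.radians(185.86);d=np.array([np.cos(a),np.sin(a)])
for th in (0,30,45,60,75,90):
    q=np.radians(th);p=[*(t[:2]+L*np.cos(q)*d),t[2]+35.7-L*np.sin(q)]; print(th,proj(cs,p).round(0),np.array(p).round(0))
u,v=proj(cs,t+[0,0,35.7]);print("grip",u.round(),v.round())
u,v=int(u),int(v)
for r in range(v-15,v+60,3): print(r,''.join('#' if x<50 else '+' if x<90 else '.' for x in g[r,u-55:u+35]))
E
python3 side.py s8 105
```

```text
Traceback (most recent call last):
  File "side.py", line 6, in <module>
    print(t.round(1),o['opening'].round(1),o['gripper_force'].round(1))
                     ^^^^^^^^^^^^^^^^^^
AttributeError: 'float' object has no attribute 'round'
```

```bash
sed -i "s/o\['opening'\].round(1),o\['gripper_force'\].round(1)/o['opening'],o['gripper_force']/" side.py; python3 side.py s8 105
```

```text
[532.7  75.1  98.2] 10.44585155448289 2.497026943601668
0 [214. 172.] [428.  64. 134.]
30 [222. 194.] [442.  66.  81.]
45 [231. 202.] [459.  67.  60.]
60 [242. 207.] [480.  70.  43.]
75 [254. 209.] [506.  72.  33.]
90 [267. 209.] [533.  75.  29.]
grip 267.0 164.0
148 ..................................................+##################+..++++++++++++++++++
151 ..................................................+#############+.+..........+++++++++++++
154 ..................................................+#+..+######+...........................
157 ..................................................+#+..+######+...........................
160 ..................................................+#+..+######+...........................
163 ..................................................+#+..+######++#######+..................
166 .......................................+++##########+..+#####++...........................
169 .....................+++############++++..................................................
172 .........+#######++++...................................................
[... 838 characters left out ...]
....++#####++......................
202 .........................................................###+++#+#++##+...................
205 .........................................................##+###++#+###+...................
208 ..........................................................+#########++....................
211 ..........................................................................................
214 ..........................................................................................
217 ..........................................................................................
220 ..........................................................................................
```

Request:
servo_tool(
  motion=[
    [[0, 0, 0.2], 0],
    [[0, 0, 0.3], 0],
    [[0, 0, 0.3], 0],
  ],
)

```text
time_s: 24.42
tcp_pos: [529.4, 75.1, 5.3]
eef_rot: [-0.051, 0.999, 0.0, -0.004]
force: [-0.2, 0.6, -0.1]
opening: 10.6
gripper_force: 2.5
```

Request:
servo_tool(
  motion=[
    [[0, 0, 0], 0],
    [[0, 0, 0], 0],
  ],
  gripper=11,
)

```text
time_s: 24.68
tcp_pos: [534.4, 75.1, 10.1]
eef_rot: [-0.051, 0.999, -0.0, 0.002]
force: [-0.5, 0.3, 0.4]
opening: 10.8
gripper_force: 0.0
```

```bash
python3 side.py s9 105
```

```text
[534.4  75.1  10.1] 10.758297883618829 0.0
0 [217. 210.] [430.  64.  46.]
30 [225. 230.] [444.  66.  -7.]
45 [234. 237.] [461.  68. -28.]
60 [244. 241.] [482.  70. -45.]
75 [255. 243.] [507.  72. -56.]
90 [267. 242.] [534.  75. -59.]
grip 268.0 202.0
186 ..................................................+##################+....................
189 ..................................................+#################......................
192 ..................................................+#+++########+++........................
195 ..................................................+#+.+######+............................
198 ..................................................+#+.+######++...........................
201 ...................................................++.++######++#####+....................
204 .....................................................++######+++#####+....................
207 ........................................................++++++#######+....................
210 .....................................................................................
[... 825 characters left out ...]
............................+######
240 ....................................................................................++++++
243 .................................................................................+########
246 .................................................................................+########
249 ................................................................................++++######
252 ...............................................................................++#########
255 ...............................................................................+##########
258 ..............................................................................+###########
```

```bash
python3 - <<'E'
from h import *
from workcell import arm
import cv2
w=arm.get_calibration("wrist"); im=arm.camera("wrist");cv2.imwrite("pics/w10.png",im[:,:,::-1])
g=cv2.cvtColor(im,cv2.COLOR_RGB2GRAY).astype(int)
P=[]
for r in range(20,236,6):
    row=g[r,150:370]; bg=np.median(row); k=np.where(row<0.5*bg)[0]+150
    if len(k)>4 and k.max()-k.min()<30: p=ray(w,(k.min()+k.max())/2,r,4.5); P.append(p); print(r,k.min(),k.max(),p.round(1)[:2],end=' | ')
P=np.array(P); v=cv2.fitLine(P[:,:2].astype(np.float32),cv2.DIST_HUBER,0,.01,.01).ravel(); print(v,np.degrees(np.arctan2(v[1],v[0])))
col=int(round(proj(w,P[0])[0])); print(col,[(r,int(g[r,col-6:col+7].min())) for r in range(max(0,int(proj(w,P[0])[1])-40),int(proj(w,P[0])[1])+4,2)])
E
```

```text
62 263 269 [443.6  68. ] | 68 262 269 [446.5  68. ] | 74 261 270 [449.3  68.3] | 80 259 272 [452.3  68.7] | 86 258 272 [455.2  68.7] | 92 258 272 [458.2  69.1] | 98 258 272 [461.2  69.4] | 104 258 272 [464.3  69.7] | 110 258 272 [467.3  70.1] | 116 257 272 [470.5  70.1] | 122 257 271 [473.7  70.2] | 128 257 271 [476.8  70.5] | 134 257 271 [480.1  70.9] | 140 257 271 [483.3  71.2] | 146 257 271 [486.6  71.6] | 152 257 271 [489.9  72. ] | 158 257 270 [493.3  72. ] | 164 256 270 [496.8  72.1] | 170 256 270 [500.2  72.5] | 176 256 270 [503.7  72.9] | 182 256 270 [507.3  73.3] | 188 256 269 [510.9  73.4] | 194 256 269 [514.5  73.7] | 200 256 269 [518.2  74.1] | 206 256 269 [521.9  74.5] | 212 255 268 [525.7  74.3] | 218 255 268 [529.5  74.7] | 224 255 268 [533.3  75.2] | 230 255 268 [537.2  75.6] | [9.9669915e-01 8.1183352e-02 4.8797623e+02 7.1550568e+01] 4.656588
266 [(21, 103), (23, 103), (25, 102), (27, 103), (29, 102), (31, 103), (33, 103), (35, 103), (37, 103), (39, 102), (41, 102), (43, 95), (45, 85), (47, 85), (49, 84), (51, 83), (53, 77), (55, 57), (57, 30), (59, 25), (61, 25), (63, 23)]
```

Request:
servo_tool(
  motion=[
    [[0.1, 0.003, 0], 0.042],
    [[0.201, 0.005, 0], 0.042],
    [[0.201, 0.005, 0.05], 0.042],
    [[0.201, 0.005, 0.12], 0.042],
    [[0.201, 0.005, 0.137], 0.042],
    [[0.201, 0.005, 0.137], 0.042],
  ],
  gripper=28,
)

```text
time_s: 25.52
tcp_pos: [473.2, 70.4, -31.7]
eef_rot: [-0.041, 0.999, 0.0, 0.0]
force: [0.3, -0.7, -0.7]
opening: 27.7
gripper_force: 0.0
```

Request:
servo_tool(
  motion=[
    [[0, 0, 0], 0],
    [[0, 0, 0], 0],
    [[0, 0, 0], 0],
    [[0, 0, 0], 0],
  ],
  gripper=0,
  squeeze=50,
)

```text
time_s: 26.02
tcp_pos: [474.3, 70.4, -31.2]
eef_rot: [-0.041, 0.999, -0.0, 0.001]
force: [-1.0, -0.5, 7.0]
opening: 6.6
gripper_force: 49.9
```

Request:
servo_tool(
  motion=[
    [[0, 0, -0.1], 0],
    [[-0.02, -0.03, -0.237], 0.1],
    [[-0.12, -0.14, -0.237], 0.3],
    [[-0.24, -0.28, -0.237], 0.55],
    [[-0.36, -0.43, -0.237], 0.8],
    [[-0.455, -0.544, -0.237], 0.914],
    [[-0.455, -0.544, -0.237], 0.914],
    [[-0.455, -0.544, -0.237], 0.914],
  ],
)

```text
time_s: 27.02
tcp_pos: [621.3, -80.9, 38.2]
eef_rot: [0.187, 0.982, 0.0, -0.001]
force: [-0.5, 0.2, -1.0]
opening: 6.7
gripper_force: 49.0
```

```bash
cat > chk.py <<'E'
from h import *
from workcell import arm
import cv2,sys
from scipy.spatial.transform import Rotation as R
w=arm.get_calibration("wrist");o=arm.observe();im=arm.camera("wrist");cv2.imwrite(f"pics/{sys.argv[1]}.png",im[:,:,::-1])
hsv=im.astype(int);g=hsv.sum(2)//3
M=R.from_quat(o['eef_rot']).as_matrix();t=o['tcp_pos']
q=M.T@[0,0,1]
print(t.round(1),o['opening'],o['gripper_force'],o['force'].round(1))
for x in (40,22): print("pen x",x,proj(w,t+M@[x,0,-35.7]).round(1))
yaw=-.376
for m in [(14,0,43),(14,0,35),(20,0,45),(20,0,33),(14,-28,43),(14,28,35),(37,0,30)]:
    p=np.array([572.4+np.cos(yaw)*m[0]-np.sin(yaw)*m[1],-60.9+np.sin(yaw)*m[0]+np.cos(yaw)*m[1],m[2]]);print(m,proj(w,p).round(1))
b=im[130:230:3,225:295]; 
for i,r in enumerate(b): print(130+3*i,''.join(' .:-=+*#%@'[9-min(9,int(v)//16)] for v in r.mean(1)))
E
python3 chk.py c11; python3 -c "
from h import *
to(623.6,-81.1,10,158.46)"
```

```text
[621.3 -80.9  38.2] 6.734843544613012 49.03481235494837 [-0.5  0.2 -1. ]
pen x 40 [261.8 178.5]
pen x 22 [261.7 216.5]
(14, 0, 43) [262.5 165. ]
(14, 0, 35) [262.4 161.7]
(20, 0, 45) [262.5 176.9]
(20, 0, 33) [262.3 171.4]
(14, -28, 43) [209.8 165. ]
(14, 28, 35) [312.9 161.8]
(37, 0, 30) [262.1 198.1]
130 @%*++++++++++++*#%%%%%%%%%%%%%%%%%%%%%%%%%%%%#******#+-::::::::::::-+#
133 @%*++++++++++++*#%%%%%%%%%%%%%%%%%%%%%%%%%%%%%%%%##%#+-::::::::::::-+#
136 @%**+++++++++++*#%%%%%%%%%%%%%%%%%%%%%%%%%%%%%%%####*=-::::::::::::=*#
139 %#*++++++++++++**#%%%%%%%%%%%%%%%%%%%%%%%%%%%##*****+-:::::::::::::=#%
142 %%#*+++++++++++*#%%%%%%%%%%%%%%%%%%%%%%%%%%%%%%######+-:::::::::::-+#%
145 %%*++++++++++++*#%%%%%%%%%%%%%%%%%%%%%%%%%%%%%%%#####+-:::::::::::=*%%
148 %%**+++++++++++*#%%%%%%%%%%%%%%%%%%%%%%%%%%%%%%%%####+-::::::::::::=#%
151 %%*+++++++*++++*#%%%%%%%%%%%%%%%%%%%%%%%%%%%%%%%%%###+-::::::::::::=#%
154 %%*+++*++++++++*#%%%%%%%%%%%%%%%%%%%%%%%%%%%%%%%#####+-:::::::::::=*%%
157 %%*++++++++++++*#%%%%%%%%%%%%%%%%%%%%%%%%%%%%%%%%####+-:::::::::::-*#%
160 %%**+++++++++++*#%%%%%%%%%%%%%%%%%%%%%%%%%
[... 1177 characters left out ...]
:::::::::=#%%%%%%%%#+-:::::::.:::...:::.::::.:...:.
211 :::::::::::::::::::::::::::-*%%%%%%%%%%*-:.:::..::::::::::...:...:.::.
214 :::.:::::::.::::::::::::::-+#%%%%%%%%%%#+-::.::::.:.::.:::..:::.:.....
217 :::::::::::::::::::::::::-+#%%%%%%%%%%%%%*-::.:::::.::::::.::......:..
220 ::::::::::::::::::::::::-*%%%%%%%%%%%%%%%%*-:.:.::::.:::::::::::...:..
223 ::::::::::::::::::::::::=*%%%%%%%%%%#%%%%%*-::::::::::::...:.:.:...:..
226 :::::::.::::::::::::::::-*#%%%%%%%%%%%%%%#*-::.::::::.::::::.::..:.:..
229 ::::::.:::::::::::::::::-*%%%%%%%%%%%%%%%%*-:::::::.:::::::.:..::..   
t 27.075 tcp [620.9 -80.4  38.3] ax 158.51 F [ 0.25  0.15 -0.17] shift [-0.0092  0.0011  0.0943] turn 0.0017493698266094094
```

Request:
servo_tool(
  motion=[
    [[-0.004, 0, 0.05], 0],
    [[-0.004, 0, 0.085], 0],
    [[-0.004, 0, 0.095], 0],
    [[-0.004, 0, 0.102], 0],
    [[-0.004, 0, 0.107], 0],
    [[-0.004, 0, 0.107], 0],
  ],
)

```text
time_s: 27.82
tcp_pos: [623.3, -81.7, 6.6]
eef_rot: [0.187, 0.982, 0.0, 0.0]
force: [-0.0, -0.1, 1.0]
opening: 6.6
gripper_force: 49.1
```

```bash
python3 chk.py c12
```

```text
[623.3 -81.7   6.6] 6.6187282249074 49.12597940303385 [-0.  -0.1  1. ]
pen x 40 [261.8 178.5]
pen x 22 [261.7 216.5]
(14, 0, 43) [263.3 176.7]
(14, 0, 35) [263.  172.2]
(20, 0, 45) [263.3 191.2]
(20, 0, 33) [262.9 183.5]
(14, -28, 43) [199.1 176.7]
(14, 28, 35) [323.9 172.2]
(37, 0, 30) [262.6 214.6]
130 ++++++++++++#%%%%%%%%%%%%%%%%%%%%%%%%%%%%%%%%%%%%%%#****#+:.. .. .....
133 ++++++++++=+*%%%%%%%%%%%%%%%%%%%%%%%%%%%%%%%%%%%%%%%#****=:..... .....
136 ++++++++++++*%%%%%%%%%%%%%%%%%%%%%%%%%%%%%%%%%%%%%%###**#=:...........
139 ++++++++++++*%%%%%%%%%%%%%%%%%%%%%%%%%%%%%%%%%%%%%#######+:...........
142 ++++++++++++*%%%%%%%%%%%%%%%%%%%%%%%%%%%#%%%%%%%%#%##****=:...........
145 +++++++++++++#%%%%%%%%%%%%%%%%%%%%%%%%%%%%%%%%%%%%%%#*++=:............
148 ++++++++++++*#%%%%%%%%%%%%%%%%%%%%%%%%%%%%%%%%%%%%%%%%##*-:...........
151 ++++++++++++*%%%%%%%%%%%%%%%%%%%%%%%%%%%%%%%%%%%%%%%%%%%*-:...........
154 ++++++++++++*%%%%%%%%%%%%%%%%%%%%%%%%%%%%%%%%%%%#%%%%%%%*=:...........
157 ++++++++++++*%%%%%%%%%%%%%%%%%%%%%%%%%%%%%%%%%%%%%%#%%#%#=............
160 ++++++++++++*#%%%%%%%%%%%%%%%%%%%%%%%%%%%%%%
[... 1025 characters left out ...]
==========+#%%%#%%#*===============================
205 ============================+*%%%%%%%%#+==============================
208 ============================*#%%%%%%%%#*+=============================
211 ===========================+#%%%%%%%%%%#+=============================
214 --------------------------=*#%%%%%%%%%%#*=----------------------------
217                          :+#%%#%%%%%%%%%#+:                           
220                         :+#%%%%%%%%%%%%%%#+:                          
223                         :+#%#%%%%%%%#%%%%#+:                          
226                        .:+###%%%%%%%%%##%#+:                          
229                        .:+##%%%#%%%%%###%#+:
```

Request:
servo_tool(
  motion=[
    [[0.003, 0, 0.005], 0],
    [[0.003, 0, 0.01], 0],
    [[0.003, 0, 0.01], 0],
  ],
)

```text
time_s: 28.25
tcp_pos: [622.5, -81.4, 3.5]
eef_rot: [0.187, 0.982, -0.0, 0.0]
force: [0.4, -0.5, 1.8]
opening: 6.3
gripper_force: 49.2
```

```bash
python3 chk.py c13 | awk 'NR<=8||/^(17|18|19|20)/'
```

```text
[622.5 -81.4   3.5] 6.3495449336368015 49.19530643848702 [ 0.4 -0.5  1.8]
pen x 40 [261.8 178.6]
pen x 22 [261.7 216.6]
(14, 0, 43) [263.6 180.7]
(14, 0, 35) [263.3 175.8]
(20, 0, 45) [263.6 195.4]
(20, 0, 33) [263.2 187.2]
(14, -28, 43) [198.2 180.6]
172 ++++++++++++*#%%%%%%%%%%%%%%%%%%%%%%%%%%%%%%%%%%%%%%%%%%#=:...........
175 ++++++++++++*#%%%%%%%%%%%%%%%%%%%%%%%%%%%%%%%%%%%%%%%%%%#+:...........
178 ++++++++++++*#%%%%%%%%%#########################%%%%%%%%%*=:..........
181 ++++++++++++*#%%%%%%%#=.         ...           -*%%%%%%%#*+=:....::-=:
184 ++++++++++++*#%%%%%%%#=.        .:::.          -*%%%%%%%#++=+++++++++=
187 +++++++++++++#%%%%%%%%%########*=::-+###########%%%%%%%%#++++++++++=+=
190 +++++++++++++*%%%%%%%%%%%%%%%%#+-::-=#%%%%%%%%%%%%%%%%%%#++++++++=+++=
193 +++++++++++++++++++++++++++++++=-:-==+++++++++++++++++++++=++++++=++=+
196 ++++++++++++++++++++++++++++++*######*+++++++++++++++++++++++++=++++++
199 =============================+*%%%%%%#+===============================
202 =============================*#%%%%%%#*===============================
205 ============================+*%%%%%%%%#+==============================
208 ============================*#%%%%%%%%%*+=============================
```

Request:
servo_tool(
  motion=[
    [[0, 0, 0.005], 0],
    [[0, 0, 0.01], 0],
    [[0, 0, 0.01], 0],
  ],
)

```text
time_s: 28.68
tcp_pos: [622.1, -81.2, 0.1]
eef_rot: [0.187, 0.982, 0.0, -0.0]
force: [0.9, -0.5, 1.5]
opening: 6.6
gripper_force: 49.2
```

```bash
python3 chk.py c14 | awk 'NR<=8||/^(17|18|19|20)/'; python3 side.py s14 38 | tail -26 | head -22
```

```text
[ 6.221e+02 -8.120e+01  1.000e-01] 6.6133727569823195 49.15650675538927 [ 0.9 -0.5  1.5]
pen x 40 [261.8 178.5]
pen x 22 [261.7 216.5]
(14, 0, 43) [263.6 183.8]
(14, 0, 35) [263.3 178.7]
(20, 0, 45) [263.6 198.9]
(20, 0, 33) [263.2 190.2]
(14, -28, 43) [196.7 183.8]
172 ++++++++++++*%%%%%%%%%%%%%%%%%%%%%%%%%%%%%%%%%%%%%%%%%%%#+:...........
175 ++++++++++++*#%%%%%%%%%%%%%%%%%%%%%%%%%%%%%%%%%%%%%%%%%%#=:...........
178 ++++++++++++*#%%%%%%%%%%%%%%%%%%%%%%%%%%%%%%%%%%%%%%%%%%#+-...........
181 ++++++++++++*#%%%%%%%%#+++++++++++**+++++++++++*#%%%%%%%#*=:..........
184 ++++++++++++*#%%%%%%%#=.       .::::.         .-*%%%%%%%#*+=-:...:--==
187 +++++++++++++#%%%%%%%#+:........:::::..........-*%%%%%%%#+++++++++++++
190 +++++++++++++#%%%%%%%%%%%%%%%%#+-::-=#%%%%%%%%%%%%%%%%%%#+++++++++++++
193 ++++++++++++++*###############*+---=+*#################*++++++++++++++
196 ++++++++++++++++++++++++++++++*######*++=+++++++++++++=+++++++++++++++
199 ++++++++++++++++++++++++++++++#%%%%%%#+++++++++++++++++++++++++++=++++
202 =============================*#%%%%%%#*+==============================
205 ====
[... 1453 characters left out ...]
...................................
275 ++...+++++++++++++++++++++++++++++++++++++++#######+......................................
278 ++.+++++++++++++++++++++++++++++++++++++++++######+.......................................
281 ++++++++.++.+++.+..++...+++++++++++++++.+++...............................................
284 ++++++++++++++++++++++++++..+.............................................................
287 +++++++++++++.+++++++++++++.+++++++++++++++...............................................
290 ...+++.....++++++++++++++++++++++++++++.+++...............................................
293 .................................+++++++++................................................
```

```bash
cat > bars.py <<'E'
import cv2,sys,numpy as np
for n in sys.argv[1:]:
    g=cv2.imread(f"pics/{n}.png",0).astype(float)
    out=[]
    for c0,c1 in ((190,207),(250,254),(266,270),(312,326)):
        p=g[150:210,c0:c1].mean(1); 
        out.append((c0,[int(x) for x in p[10:50:2]]))
    print(n); [print(o) for o in out]
E
python3 bars.py c12 c13 c14; python3 - <<'E'
import sys;sys.path.insert(0,'.')
from h import *
from workcell import arm
cs=arm.get_calibration("side");t=arm.observe()['tcp_pos']
for k,dz in ((38,0),(0,0),(-107,0),(-107,-20),(-107,-35)): print(k,dz,proj(cs,[t[0]-.93*k,t[1]+.367*k,t[2]+35.7+dz]).round(1))
E
```

```text
c12
(190, [26, 27, 27, 27, 28, 27, 47, 150, 163, 163, 114, 32, 30, 29, 30, 70, 77, 78, 89, 89])
(250, [28, 29, 28, 28, 28, 29, 28, 70, 157, 161, 162, 93, 27, 28, 28, 69, 77, 81, 90, 89])
(266, [28, 30, 28, 29, 30, 30, 29, 70, 157, 161, 162, 92, 28, 30, 29, 70, 78, 80, 90, 90])
(312, [40, 40, 40, 40, 39, 41, 40, 61, 225, 236, 234, 116, 39, 48, 125, 136, 135, 141, 152, 151])
c13
(190, [25, 25, 26, 25, 26, 27, 26, 26, 60, 154, 162, 163, 106, 29, 29, 28, 28, 70, 76, 76])
(250, [22, 22, 23, 24, 24, 24, 24, 24, 22, 44, 142, 153, 155, 91, 23, 25, 42, 77, 77, 76])
(266, [26, 26, 25, 24, 25, 24, 24, 26, 24, 40, 141, 153, 154, 91, 25, 26, 42, 76, 77, 77])
(312, [39, 39, 39, 39, 39, 39, 39, 39, 37, 95, 231, 236, 232, 85, 39, 57, 128, 135, 134, 128])
c14
(190, [25, 26, 26, 26, 26, 27, 28, 28, 28, 27, 100, 159, 159, 152, 59, 29, 30, 27, 43, 77])
(250, [21, 23, 21, 21, 22, 23, 23, 23, 23, 22, 28, 129, 148, 149, 91, 24, 24, 68, 77, 76])
(266, [23, 24, 25, 23, 24, 24, 24, 24, 24, 25, 30, 128, 148, 149, 91, 25, 24, 68, 77, 77])
(312, [34, 39, 38, 38, 38, 39, 39, 39, 39, 39, 37, 187, 236, 237, 173, 44, 38, 85, 134, 134])
38 0 [312. 246.]
0 0 [333.4 248.5]
-107 0 [395.9 255.8]
-107 -20 [394.  264.5]
-107 -35 [392.6 270.9]
```

Request:
servo_tool(
  motion=[
    [[-0.007, 0, 0], 0],
    [[-0.013, 0, 0.004], 0],
    [[-0.013, 0, 0.01], 0],
    [[-0.013, 0, 0.016], 0],
    [[-0.013, 0, 0.016], 0],
  ],
)

```text
time_s: 29.4
tcp_pos: [626.6, -82.7, -2.8]
eef_rot: [0.187, 0.982, 0.0, 0.001]
force: [-2.1, 1.3, 11.1]
opening: 6.8
gripper_force: 50.3
```

```bash
python3 chk.py c15 | awk 'NR<=8||/^(17|18|19|20)/'; python3 bars.py c15
```

```text
[626.6 -82.7  -2.8] 6.801869244308984 50.265996676753275 [-2.1  1.3 11.1]
pen x 40 [261.8 178.5]
pen x 22 [261.7 216.5]
(14, 0, 43) [263.2 175. ]
(14, 0, 35) [263.  170.1]
(20, 0, 45) [263.2 190.5]
(20, 0, 33) [262.8 182.2]
(14, -28, 43) [194.2 174.9]
172 +++++++++++*%%%%%%%%%%#########################%%%%%%%%%%*=:..........
175 +++++++++++*#%%%%%%%#=:.                      .-*%%%%%%%#*+=-:........
178 +++++++++++*#%%%%%%%#=.                       .-*%%%%%%%%*==-:........
181 +++++++++++*#%%%%%%%%%###########%#############%%%%%%%%%#+:...........
184 ++++++++++++*#%%%%%%%%%%%%%%%%%%*-:=*%%%%%%%%%%%%%%%%%%#*+====+=:...::
187 ++++++=++++++++++++++++++++++++=-::-=+++++++++++++++++++++++++++==++++
190 +++++++++++++++++++++++++++++++=-:::-=+++++++++++++++++++++++++==+=+++
193 +++++++++++++++++++++++++++++++=-::-==++++++++++++++++++=+++++++++==+=
196 ==============================+++++**+================================
199 ==============================*#%%%%#*+===============================
202 =============================+#%%%%%%#*===============================
205 ============================+*%%%%%%%%#+==============================
208 ============================+#%%%%%%%%#*==============================
c15
(190, [26, 26, 27, 27, 27, 44, 133, 144, 145, 126, 35, 29, 30, 26, 42, 77, 77, 76, 89, 89])
(250, [22, 23, 22, 23, 22, 23, 38, 135, 148, 149, 84, 24, 22, 69, 76, 77, 77, 76, 90, 90])
(266, [25, 23, 25, 24, 24, 24, 39, 135, 148, 150, 85, 24, 24, 58, 77, 77, 77, 78, 90, 90])
(312, [39, 39, 39, 39, 40, 40, 52, 221, 234, 236, 153, 40, 40, 85, 135, 134, 135, 131, 151, 151])
```

Request:
servo_tool(
  motion=[
    [[0, 0, -0.04], 0],
    [[0, 0, -0.14], 0],
    [[0, 0, -0.235], 0],
    [[0.12, 0.06, -0.235], 0],
    [[0.28, 0.15, -0.235], 0],
    [[0.45, 0.24, -0.235], 0],
    [[0.62, 0.33, -0.235], 0],
    [[0.76, 0.41, -0.235], 0],
    [[0.8, 0.428, -0.2], 0],
    [[0.8, 0.428, -0.1], 0],
    [[0.8, 0.428, -0.05], 0],
    [[0.8, 0.428, -0.05], 0],
  ],
)

```text
time_s: 30.95
tcp_pos: [449.0, 124.2, 9.4]
eef_rot: [0.187, 0.982, -0.0, -0.001]
force: [-0.7, -0.7, 0.3]
opening: 6.4
gripper_force: 49.1
```

```bash
python3 - <<'E'
from h import *
from workcell import arm
import cv2
to(450,125,-31,158.46)
im=arm.camera("top"); cv2.imwrite("pics/t16.png",im[:,:,::-1])
a=cv2.imread("pics/top0.png",0); b=cv2.cvtColor(im,cv2.COLOR_RGB2GRAY)
c=arm.get_calibration("top"); yaw=-.376
for i,y in ((1,28),(2,0),(3,-28),(4,-56)):
    r=[]
    for x,z in ((-14,39),(15,39)):
        p=[572.4+np.cos(yaw)*x-np.sin(yaw)*y,-60.9+np.sin(yaw)*x+np.cos(yaw)*y,z]; u,v=np.round(proj(c,p)).astype(int)
        r+=[round(float(k[v-2:v+3,u-2:u+3].mean()),1) for k in (a,b)]
    print(i,"near before/after",r[:2],"far",r[2:])
E
```

```text
t 30.95 tcp [449.  124.2   9.4] ax 158.43 F [-0.72 -0.68  0.27] shift [-0.0025  0.0038  0.1346] turn -0.0008929683331776692
1 near before/after [14.2, 18.5] far [58.3, 68.8]
2 near before/after [32.4, 17.8] far [69.9, 77.1]
3 near before/after [31.5, 38.7] far [69.0, 80.0]
4 near before/after [16.3, 21.0] far [62.6, 73.6]
```

Request:
servo_tool(
  motion=[
    [[0, 0, 0.06], 0],
    [[0, 0, 0.1], 0],
    [[0, 0, 0.125], 0],
    [[0, 0, 0.132], 0],
    [[0, 0, 0.132], 0],
    [[0, 0, 0.132], 0],
  ],
)

```text
time_s: 31.75
tcp_pos: [450.2, 124.9, -28.6]
eef_rot: [0.187, 0.982, 0.0, 0.0]
force: [0.2, -1.1, -0.1]
opening: 6.5
gripper_force: 49.1
```

Request:
servo_tool(
  motion=[
    [[0, 0, 0], 0],
    [[0, 0, 0], 0],
    [[0, 0, 0], 0],
    [[0, 0, 0], 0],
  ],
  gripper=35,
)

```text
time_s: 32.25
tcp_pos: [449.8, 124.8, -29.0]
eef_rot: [0.187, 0.982, 0.0, 0.0]
force: [0.5, 0.5, -0.1]
opening: 35.0
gripper_force: 0.0
```

Request:
servo_tool(
  motion=[
    [[0, 0, -0.03], 0],
    [[0, 0, -0.12], 0],
    [[0, 0, -0.25], 0],
    [[0, 0, -0.35], 0],
    [[0, 0, -0.35], 0],
    [[0, 0, -0.35], 0],
  ],
)

```text
time_s: 33.0
tcp_pos: [449.5, 124.8, 75.8]
eef_rot: [0.187, 0.982, 0.0, -0.0]
force: [-0.6, -0.1, -0.3]
opening: 34.9
gripper_force: 0.0
```

```bash
python3 - <<'E'
from h import *
from workcell import arm
import cv2
o=arm.observe();print(o['time_s'],o['tcp_pos'],o['opening'],o['gripper_force'])
c=arm.get_calibration("side"); 
g=cv2.cvtColor(arm.camera("side"),cv2.COLOR_RGB2GRAY).astype(int)
for k in (38,0,-107): print(proj(c,[450-.93*k,125+.367*k,4.5]).round(1))
for r in range(186,226,2): print(r,''.join('#' if x<60 else '+' if x<110 else '.' for x in g[r,190:290]))
E
```

```text
33.0 [449.45109407 124.77143999  75.78895898] 34.931360125869496 0.0
[208.  207.7]
[224.8 209.5]
[273.4 214.6]
186 ....................................................................................................
188 ....................................................................................................
190 ....................................................................................................
192 ....................................................................................................
194 ....................................................................................................
196 ....................................................................................................
198 ...................................................................................++++.............
200 ...............................................................................###########+.........
202 ..............................................................................#############+........
204 ........................................
[... 410 characters left out ...]
+++++++++++#########################+++++++...........................
214 ................................................+++++++++++++##################++...................
216 .......................................................................+++++++++++..................
218 +...................................................................................................
220 +...................................................................................................
222 +...................................................................................................
224 ....................................................................................................
```

The pen lies flat on the bench, released, with its line in the side picture matching the bench-level prediction. Rocker 2's near half now has the same shade as rockers 1 and 4, so it is down, and rocker 3 looks unchanged.

```bash
python3 -c "
from workcell import arm
print(arm.close_job())"
```

```text
the job is handed in; nothing more can be done
None
```

I flipped rocker 2 far half down with the pen tip, laid the pen flat on the bench, let go and handed the job in at about 33 s; pictures showed rockers 1, 3 and 4 unchanged, no verdict came back, and I could not check directly that only the pen touched the box.

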